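# Free the seized locking pin of a bust stand

## Task

Take the hooked pick from its wooden block, hook it into the eye of the U-shaped spring clip and pull the clip out until it is clear of the pin (the clip may stay in its slot or drop, but keep your fingers off it), and put the pick back upright in its block. The pin is seized in the stand: grip its head and work it free by twisting it back and forth, a good 30 degrees from where it stood, while easing it upwards a few millimetres with each twist; a straight pull only lifts the stand, which must stay down on the bench. Set the freed pin down in the black tray, standing or lying, and leave the bystanding pot, can and plaster cast alone.

Things in the scene. Friction and masses are not known exactly. Their poses are not given: they have to be found in the camera images.
- stand (a joint): How far the stand is lifted off the bench, m, 0 when down. A pull above 29 N lifts it; let go, it drops back.
- stand_base (a point): Underside centre of the bust stand, on the bore axis; z up; the clip comes out towards -x. Dark steel disc 190 mm across, 12 mm thick, with a 64 x 64 mm block on it (sides along x and y), its top 60 mm above the bench, with a vertical bore at its centre. 3 kg, sitting loose on two 12 mm dowels fixed in the bench (24 mm high, at y = +-68 mm): it cannot turn or slide, but it can be lifted.
- stand_bore (a point): Centre of the bore's mouth, 60 mm above the bench. The bore is 27.6 mm wide, 48 mm deep (floor 12 mm above the bench). On the block two rails along x, at 15 to 32 mm either side in y, top 74 mm above the bench, ending flush with the block, hold the clip down.
- stand_post (a point): Top of the stand's 14 mm armature post, an obstacle, 82 mm in +x of the bore axis, 136 mm above the bench, with an 82 mm long, 12 mm thick crossbar along the stand's y at its top.
- pin: Loose plain steel pin, about 0.5 kg, 108 mm long, upright in the bore. Origin: centre of its foot; z towards the head. From the foot: 26 mm shank to 46.5 mm, a groove (14 mm neck) to 57.5 mm, 26 mm collar to 73 mm, then the head: a flat-sided bar 50 mm (own x) by 18 mm (own y), from 73 to 108 mm. Seated, its foot is 12 mm above the bench.
- pin_head (a point): Centre of the pin's head bar, 90.5 mm above the foot: the place to grip (firmly, 60 N or more), on the 18 mm thick sides or over the 50 mm length. Axes as the pin's.
- pin_end (a point): Middle of the +x end face of the pin's head bar, 25 mm from the pin's axis.
- pin_mid (a point): Point on the pin's axis 52 mm above its foot. The pin is seized by 34 to 46 N of friction for its first 20 mm of lift, then loose; it leaves the bore at 48 mm. Turning takes about 0.5 N m. The friction opposes the combined sliding, so lifting about 4 mm per radian of twist, either way, needs only about 15 to 25 N, the pin's weight included.
- clip: Loose flat steel U-clip, 6 mm thick, 41 mm wide, 93 mm long, lying on the block. Origin: underside, on the pin's axis when seated. Two sprung prongs (x = -13 to +13 mm) straddle the pin's groove and snap off with a pull of 5 to 15 N towards -x (also the stand's -x). Clear of the pin once drawn out 26 mm; its slot holds it up to 40 mm. While in, it locks the pin to 3 mm of lift.
- clip_eye (a point): In the clip's eye, at its upper face, 66 mm above the bench, 54 mm in -x from the clip's origin. The eye is a through opening 42 mm (clip x = -30 to -72 mm) by 29 mm (y); beyond x = -32 mm it overhangs the block, 48 mm free below down to the disc. The outer bar, to be pulled, lies at x = -72 to -80 mm.
- pick: Loose hooked pick, 0.12 kg, upright in its block. Origin: on the shank axis, underside of its flange (x -20 to +30 mm, 32 mm wide, 5 mm thick), which rests on the block's top 75 mm above the bench. Above: square wooden handle 18 x 18 mm up to 70 mm. Below: 8 mm thick shank, 60 mm down to its bend, then an 8 mm thick toe to 15 mm along +x. Lowest point 64 mm below the origin.
- pick_grip (a point): Centre of the pick's handle, 40 mm above the pick's origin: the place to grip, on either pair of sides.
- pick_tip (a point): The bend of the hook, on the shank axis 60 mm below the pick's origin; the toe points from here along the pick's +x.
- holder: Fixed wooden block 80 (x) x 70 (y) x 75 mm high with a vertical slot right through, 30 mm (x from -10 to +20 mm) by 22 mm (y). Origin: underside centre. The pick belongs in it with its shank over the origin and its toe along the block's +x.
- tray: Fixed open black tray, outside 200 (x) x 150 (y) x 35 mm high, walls and floor 5 mm. Origin: underside centre.
- brush_pot: Bystander: blue pot 68 mm across, 85 mm high, with brushes to 195 mm. Origin: underside centre.
- spray_can: Bystander: blue can 52 mm across, 130 mm high. Origin: underside centre.
- ear_cast: Bystander: white plaster cast 75 x 60 x 30 mm. Origin: underside centre.

How it is judged:
By the outcome, as a careful person would: the job done as asked, in the order asked, and still so for the second after the job is handed in, with the robot touching nothing.
It also fails if it takes over 72 s, if anything falls off the work surface, if the arm or the gripper's body presses on something with over 40 N, if the wrist force passes 120 N, or if a joint passes its speed limit or range.

## Robot

A 6-joint arm with a two-finger parallel gripper is mounted at the origin on the work surface. World frame = base frame: x ahead of the robot, y to its left, z up, the work surface at z = 0. Lengths are in m, angles in rad, forces in N, time in s.
With the tool pointing down it reaches from about 0.225 to 0.725 m from the base axis. Payload 3.1 kg.
Tool frame: the origin (TCP) lies midway between the tips of the shut fingers; the grasp point (between the pads) lies grip_point_offset behind it (grip_point_offset is the distance from the TCP to the grasp point, in m); z points along the fingers, y is the line along which they close (so a half turn about z gives the same grasp; the last joint's range is limited). The gripper opens to 85 mm and grips with 20 to 120 N. Pads are 22 mm wide; open, the fingers measure 114 mm over their backs; the gripper's body (76 mm by 85 mm) begins 54 mm behind the grasp point. The pads swing forward as they close: fully open they stand 13 mm farther back than shut.
Start: joints at [-1.432, 0.048, 0.099, 1.622, 0, 1.443], TCP at [0.138, -0.506, 0.231] pointing down, gripper open.
Joint ranges: [-2.91, 2.91], [-0.99, 1.94], [-1.21, 1.42], [-2.12, 2.29], [-1.49, 1.47], [-3.14, 3.14]. Speed limits (rad/s): [2.79, 2.79, 3.14, 3.14, 3.14, 3.14].

## Interface

Orientations are given as a unit quaternion [x, y, z, w].
In Python, from workcell import get_state, grab_frame, calibration, finish_job, boxes_of, pinpoint, grip_point_offset gives the robot as it stands.
- The arm moves only by the shell command python3 -m pendant 'ROWS' [OPENING] [FORCE]. ROWS is JSON, a list of rows, each a list of 6 numbers: the shift along the world's x, y, z normalised to -1 to 1, where 1 is 0.15 m, then the turn, a rotation vector about the world's x, y, z normalised to -1 to 1, where 1 is 360 degrees. In form: [[dx, dy, dz, wx, wy, wz], ...]. A call has 1 to 5 rows; each row shifts and turns the commanded pose from where the row before left it; what a row does not reach is not made up. A row lasts 1/10 s, in which the tool goes at most 50 mm and 8.59 degrees, less where a joint would pass 70% of its speed; a pose out of reach is approached as far as the arm can. A call with a number of a shift or a turn outside -1 to 1 is refused whole. A call with a gripper value outside its range is refused whole. OPENING is the finger opening in mm, from 0 to 85.4, set as the call begins (- or left out, the last holds). The fingers move at their own pace and stop on an object; FORCE is the grip in N (left out, the last holds). Time passes only in rows, so rows that do not move let the fingers close. It gives the time, the measured TCP pose, the force, the opening and the grip force at its end, in the units of the state.
- get_state(): the state, without advancing time (a new reading comes with each control period).
- grab_frame(name): name is "scene" or "top" or "wrist"; returns (picture, depth): 480x640x3 uint8, red, green, blue; 480x640 float32, m along the optical axis (not along the pixel's ray), 0 where there is no reading.
- calibration(name): a dict with "fx", "fy", "cx", "cy" (pixels), "world_to_cam" (4x4, takes a point from world to camera coordinates); the wrist camera has in their place "mount" (4x4, takes a point from camera to tool coordinates, whose origin is the TCP and whose axes are the flange's). Camera axes: x right, y down, z forward; pixel columns grow to the right and rows downward; lengths in m; the calibration is good to about 2 mm. A picture is of the moment at which its call begins: read the wrist's pose just before it. calibration takes no time and is no camera call.
- finish_job(): hands the job in; it is judged then, once.
Trained networks look in the newest picture that a camera, given by its name, has taken for a name from the list of things; names that differ only in an ending like _2 or _b are one class to them, and where a whole thing is asked for, a point or a joint stands for the part that bears it (a point fixed in the world has none). Each returns a list of dicts, best first, with "conf" (0 to 1); they miss things now and then, are a little off and sometimes report something else, mostly with a low value. They report only what shows in the picture. A call takes as long as a camera call.
- boxes_of(camera, query): "location" ([x, y, z] in m, in the coordinates of the camera as it stood for that picture, good to about 4 mm: the middle of the surface that is visible of it).
- pinpoint(camera, query): "location" ([x, y, z] in m, in the coordinates of the camera as it stood for that picture, good to about 4 mm: a listed point, or the origin of a listed thing).
The state is a dict: "time_s": time; "joints": joint angles; "joint_vel": joint speeds; "tau": joint torques, N m; "position": TCP position; "tcp_rot": TCP orientation; "ft_force": force on the tool from outside, world axes, zero at the start; "ft_torque": the same for the moment, N m; "width": finger opening in m; "gripper_force": force on a finger pad.
Only numpy, scipy, OpenCV 4.12 (cv2) and the standard library are available. Lean on these libraries where they do the work, as an engineer would, in place of code of your own. Each camera call takes 0.05 s, during which the arm holds its last target. There are 200 camera calls.

## Working session

There is one attempt and no reset: what is moved stays moved. The work goes in short steps, Python scripts to look and compute and a shell command to move; the robot and the scene stay as the last step left them, time stands still between calls to the robot, and variables do not carry over. Pictures are saved under pics/ and viewed, at most 10 in all, crops included, and the job is handed in when it is done.

```bash
ls; mkdir -p pics
cat > h.py <<'E'
import numpy as np, cv2
from scipy.spatial.transform import Rotation as R
from workcell import *
def toW(cam,p,st=None):
    c=calibration(cam); p=np.append(p,1)
    if cam=='wrist':
        T=np.eye(4);T[:3,:3]=R.from_quat(st['tcp_rot']).as_matrix();T[:3,3]=st['position']
        return (T@np.array(c['mount'])@p)[:3]
    return (np.linalg.inv(np.array(c['world_to_cam']))@p)[:3]
def find(cam,names,fn=pinpoint,save=None):
    st=get_state(); pic,d=grab_frame(cam)
    if save: cv2.imwrite('pics/'+save,pic[:,:,::-1])
    for n in names:
        for r in fn(cam,n)[:2]:
            print(cam,n,round(r['conf'],2),np.round(toW(cam,r['location'],st),4))
    return pic,d,st
E
python3 - <<'E'
from h import *
print(grip_point_offset, get_state())
N=['stand_base','stand_bore','stand_post','pin_head','pin_end','pin_mid','clip','clip_eye','pick','pick_grip','pick_tip','holder','tray','brush_pot','spray_can','ear_cast']
find('top',N,save='top.png')
find('scene',N,save='scene.png')
E
```

```text
pics
0.0187 {'time_s': 0.0, 'joints': array([-1.43178355e+00,  4.87444276e-02,  9.75570939e-02,  1.62196364e+00,
       -1.69677094e-06,  1.44296682e+00]), 'joint_vel': array([ 2.09617344e-05, -7.71700117e-04,  5.74548293e-04,  5.63801513e-05,
        1.59847945e-03,  4.22848828e-04]), 'tau': array([ 3.58671405e-04, -3.38781273e+01,  3.20015073e+01,  2.02652154e-02,
       -1.88184054e-04, -2.09079627e-05]), 'position': array([ 0.13832277, -0.50581821,  0.2301    ]), 'tcp_rot': array([ 9.91111909e-01,  1.33025556e-01, -7.43150690e-06, -1.17730166e-03]), 'ft_force': array([-0.91859415,  0.17697902,  0.57010725]), 'ft_torque': array([ 0.00956426, -0.03897545, -0.00265325]), 'gripper_force': 0.0, 'width': 0.08521718032805482}
top stand_base 0.65 [ 5.811e-01 -1.600e-02 -2.000e-04]
top stand_base 0.18 [ 0.5787 -0.0143  0.1054]
top stand_bore 0.72 [ 0.5779 -0.0091  0.0594]
top stand_post 0.8 [ 0.661  -0.0214  0.136 ]
top pin_head 0.9 [ 0.582  -0.0142  0.1018]
top pin_end 0.56 [ 0.5826 -0.0405  0.1078]
top pin_mid 0.82 [ 0.5749 -0.0148  0.0649]
top clip 0.96 [ 0.5833 -0.0152  0.059 ]
top cl
[... 617 characters left out ...]
152  0.1003]
scene pin_end 0.97 [ 0.5813 -0.0396  0.102 ]
scene pin_mid 0.59 [ 0.5813 -0.0148  0.0615]
scene pin_mid 0.22 [ 0.5779 -0.0137  0.0576]
scene clip 0.88 [ 0.585  -0.0156  0.06  ]
scene clip_eye 0.31 [ 0.4716 -0.3086  0.1155]
scene pick 0.67 [ 0.6714 -0.153  -0.0034]
scene pick 0.59 [ 0.4753 -0.3117  0.0767]
scene pick_grip 0.86 [ 0.4713 -0.3078  0.1148]
scene pick_grip 0.55 [0.4345 0.1147 0.0019]
scene holder 0.56 [ 0.4719 -0.3078  0.003 ]
scene tray 0.97 [ 0.4504  0.2792 -0.0029]
scene brush_pot 0.87 [ 0.6853  0.1655 -0.0058]
scene brush_pot 0.18 [ 4.303e-01  1.133e-01 -2.000e-04]
scene spray_can 0.92 [ 0.6723 -0.1558 -0.0016]
scene ear_cast 0.7 [ 4.315e-01  1.089e-01 -3.000e-04]
```

View pics/top.png

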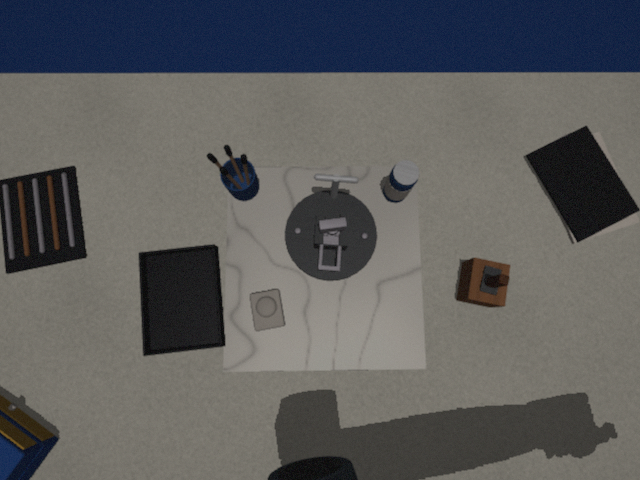

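View pics/scene.png

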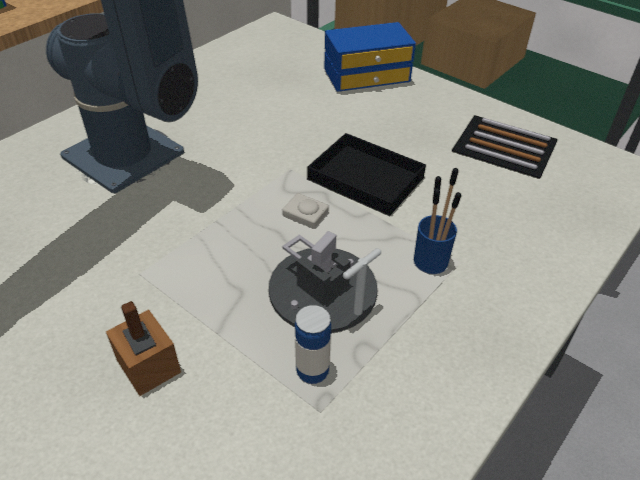

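Top view: stand at (330,235), with the clip eye towards the bottom (-x) at (330,258). The dowels at (298,230) and (365,236) put the stand's yaw near -5°. The pick block is at (485,282) and the tray at (182,300). The scene view agrees. Next I'll move towards the pick for a closer wrist view.

```bash
python3 -m pendant '[[0.26,0.16,0.12,0,0,0],[0.26,0.16,0.12,0,0,0],[0.26,0.16,0.12,0,0,0],[0.26,0.16,0.12,0,0,0],[0.26,0.16,0,0,0,0]]'
python3 -m pendant '[[0.2,0.16,0.0,0,0,0],[0.2,0.16,0,0,0,0],[0.0,0.16,0,0,0,0],[0,0,0,0,0,0]]'
python3 - <<'E'
from h import *
print(np.round(calibration('wrist')['mount'],3))
find('wrist',['pick','pick_grip','pick_tip','holder'],save='w1.png')
print(get_state()['position'])
E
```

```text
time_s: 2.2
position: [0.3353, -0.3863, 0.3067]
tcp_rot: [0.991, 0.133, 0.001, 0.003]
ft_force: [0.2, -1.4, -0.1]
width: 0.0851
gripper_force: 0.0
time_s: 2.6
position: [0.3943, -0.3117, 0.3038]
tcp_rot: [0.991, 0.135, 0.0, -0.0]
ft_force: [-0.6, 0.2, -0.8]
width: 0.0854
gripper_force: 0.0
[[ 0.    -0.954 -0.299  0.077]
 [ 1.     0.    -0.    -0.   ]
 [ 0.    -0.299  0.954 -0.143]
 [ 0.     0.     0.     1.   ]]
wrist pick 0.97 [ 0.4761 -0.3125  0.0749]
wrist pick_grip 0.84 [ 0.473  -0.3105  0.1126]
wrist holder 0.72 [ 0.4791 -0.3119  0.0024]
[ 0.39303622 -0.31534788  0.30322199]
```

View pics/w1.png

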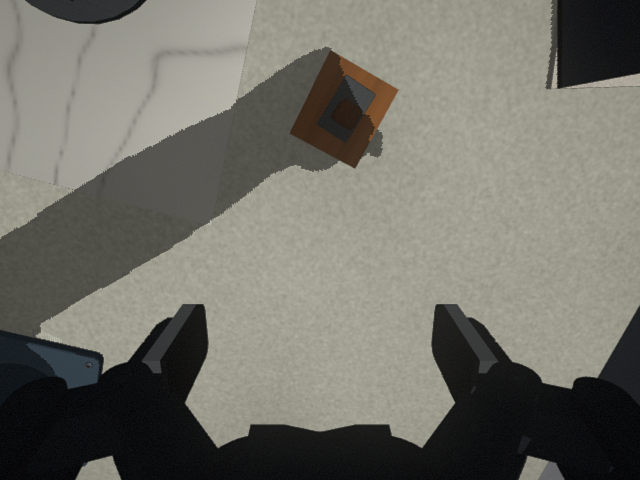

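The wrist view shows the block centred at (345,108), with the flange running up and to the right from about (335,135) to (362,85). So the toe points up and right, roughly forward. I'll fit this from the depth.

```bash
cat >> h.py <<'E'
def cloud(cam,step=1,save=None):
    st=get_state(); pic,d=grab_frame(cam)
    if save: cv2.imwrite('pics/'+save,pic[:,:,::-1])
    c=calibration(cam); v,u=np.mgrid[0:480,0:640]; 
    P=np.stack([(u-c['cx'])/c['fx']*d,(v-c['cy'])/c['fy']*d,d,np.ones_like(d)],-1)
    if cam=='wrist':
        T=np.eye(4);T[:3,:3]=R.from_quat(st['tcp_rot']).as_matrix();T[:3,3]=st['position']; T=T@np.array(c['mount'])
    else: T=np.linalg.inv(np.array(c['world_to_cam']))
    W=(P@T.T)[...,:3]; W[d==0]=np.nan
    return pic,W,st
def rect(pts):
    (c,s,a)=cv2.minAreaRect((pts[:,:2]*1000).astype(np.float32)); return np.round(c,1),np.round(s,1),round(a,1)
def near(W,c,r): return (np.hypot(W[...,0]-c[0],W[...,1]-c[1])<r)
E
python3 - <<'E'
from h import *
for cam in ['wrist','top']:
    pic,W,st=cloud(cam); m=near(W,(.475,-.311),.07)&(W[...,2]>.05)
    z=W[m][:,2]; print(cam,np.histogram(z,bins=np.arange(.06,.16,.005)))
    f=pic.astype(int); gray=(f[...,0]-f[...,2])<12
    top=m&(abs(W[...,2]-.0765)<.008); print('block',rect(W[top]),np.median(W[top&~gray][:,2]))
    fl=top&gray&near(W,(.475,-.311),.04); print('flange',rect(W[fl]),np.median(W[fl],0),fl.sum())
    hd=m&(W[...,2]>.1)&(W[...,2]<.165); print('handle',rect(W[hd]), np.percentile(W[hd][:,2],98))
    ht=m&(W[...,2]>.138); print('htop',rect(W[ht]),ht.sum())
    np.savez(cam+'.npz',W=W,pic=pic)
E
```

```text
wrist (array([   0,    0, 1924, 3694,  862,    2,    2,    1,    2,    4,    2,
          3,    1,    4,    1,    4,  352,  237,    0]), array([0.06 , 0.065, 0.07 , 0.075, 0.08 , 0.085, 0.09 , 0.095, 0.1  ,
       0.105, 0.11 , 0.115, 0.12 , 0.125, 0.13 , 0.135, 0.14 , 0.145,
       0.15 , 0.155]))
block (array([ 475.1, -310.9]), array([70.2, 80.1]), 77.7) 0.07522434822401516
flange (array([ 477.7, -312.4]), array([31.7, 49.6]), 73.7) [ 0.48510219 -0.31097622  0.08019309] 1410
handle (array([ 472.8, -311.1]), array([18. , 17.9]), 73.7) 0.14648126896924238
htop (array([ 441.3, -326.2]), array([58.2, 77. ]), 81.6) 10660
top (array([ 42,  46, 669, 573, 114,  10,  12,  12,   9,  18,  10,  14,  13,
        13,  16,  12,  81,  26,   0]), array([0.06 , 0.065, 0.07 , 0.075, 0.08 , 0.085, 0.09 , 0.095, 0.1  ,
       0.105, 0.11 , 0.115, 0.12 , 0.125, 0.13 , 0.135, 0.14 , 0.145,
       0.15 , 0.155]))
block (array([ 473.7, -311.5]), array([71.9, 80.5]), 77.3) 0.07448247445848649
flange (array([ 473.6, -321.1]), array([50.2, 49.2]), 73.5) [ 0.48067369 -0.30788021  0.07931427] 310
handle (array([ 471.1, -311. ]), array([18.7, 18.4]), 70.3) 0.14637432903794717
htop (array([ 442.9, -305.8]), array([24.8, 75.5]), 72.0) 899
```

Run:
```python
from h import *
s=get_state(); print(np.round(s['joints'],3), s['position'], R.from_quat(s['tcp_rot']).as_euler('ZYX',degrees=True), s['time_s'])
d=np.load('top.npz'); W,pic=d['W'],d['pic']
m=near(W,(.581,-.015),.06)
for lo,hi,n in [(.112,.125,'head'),(.069,.079,'rails'),(.055,.0685,'clip/block')]:
    q=m&(W[...,2]>lo)&(W[...,2]<hi); print(n,rect(W[q]),q.sum(),np.median(W[q],0))
c=near(W,(.66,-.022),.06)&(W[...,2]>.122)&(W[...,2]<.145)&(W[...,0]>.63); print('bar',rect(W[c]),c.sum())
t=near(W,(.455,.281),.16)&(W[...,2]>.025)&(W[...,2]<.045)&(W[...,1]>.17); print('tray',rect(W[t]))
```

```text
[-0.809  0.024  0.219  1.766 -0.     2.067] [ 0.39296337 -0.31532653  0.30316974] [1.51912075e+01 7.26889961e-03 1.79998921e+02] 2.95
head (array([578.8, -15.9]), array([18.5, 49.7]), 7.0) 279 [ 0.57816858 -0.01612359  0.11900162]
rails (array([579.3, -16. ]), array([63.9, 64.8]), 84.9) 448 [ 0.57009208 -0.00657613  0.07336868]
clip/block (array([565.4, -10.5]), array([90.8, 59.8]), 11.0) 363 [ 0.5577078  -0.01500429  0.06422651]
bar (array([659.8, -23.3]), array([79.2, 13.4]), 84.2) 296
tray (array([450. , 280.7]), array([199.9, 151.5]), 6.1)
```

```bash
python3 -m pendant '[[0.1,0.006,-0.08,0,0,0.0232],[0.1,0.006,-0.08,0,0,0.0232],[0.1,0.006,-0.08,0,0,0.0232],[0.1,0.006,-0.08,0,0,0.0232],[0.1,0.006,-0.08,0,0,0.0232]]' 60
python3 -m pendant '[[0.03,0,-0.08,0,0,0.0232],[0,0,-0.08,0,0,0.0232],[0,0,0,0,0,0],[0,0,0,0,0,0]]'
python3 - <<'E'
from h import *
s=get_state(); print(s['position'], R.from_quat(s['tcp_rot']).as_euler('ZYX',degrees=True), s['width'])
E
```

```text
time_s: 3.45
position: [0.4686, -0.3107, 0.2426]
tcp_rot: [0.878, 0.479, -0.0, -0.0]
ft_force: [0.4, 0.1, -0.1]
width: 0.0601
gripper_force: 0.0
time_s: 3.85
position: [0.4724, -0.3104, 0.2191]
tcp_rot: [0.801, 0.598, -0.0, -0.0]
ft_force: [-0.2, 0.3, 0.4]
width: 0.0597
gripper_force: 0.0
[ 0.47244749 -0.31036071  0.2191281 ] [ 7.35197577e+01 -1.46940114e-02 -1.79957079e+02] 0.05974820852807124
```

```bash
python3 -m pendant '[[0.003,-0.005,-0.2,0,0,0],[0,0,-0.2,0,0,0],[0,0,-0.2,0,0,0],[0,0,-0.214,0,0,0],[0,0,0,0,0,0]]'
python3 -m pendant '[[0,0,0,0,0,0],[0,0,0,0,0,0],[0,0,0,0,0,0],[0,0,0,0,0,0]]' 0 100
```

```text
time_s: 4.35
position: [0.4703, -0.3087, 0.0926]
tcp_rot: [0.801, 0.599, -0.001, -0.004]
ft_force: [-0.3, 0.6, -0.7]
width: 0.06
gripper_force: 0.0
time_s: 4.75
position: [0.4749, -0.3121, 0.1006]
tcp_rot: [0.8, 0.6, 0.0, 0.003]
ft_force: [-0.0, 0.1, 5.4]
width: 0.0173
gripper_force: 98.3
```

```bash
python3 -m pendant '[[0,0,0.1,0,0,0],[0,0,0.15,0,0,0],[0,0,0.2,0,0,0],[0,0,0.2,0,0,0],[0,0,0.15,0,0,0]]'
python3 -m pendant '[[0,0,0.0,0,0,0],[0,0,0,0,0,0]]'
python3 - <<'E'
from h import *
s=get_state(); print(s['position'], R.from_quat(s['tcp_rot']).as_euler('ZYX',degrees=True), s['width'])
find('top',['pick_tip','pick_grip','pick'])
find('scene',['pick_tip','pick_grip','pick'],save='s2.png')
E
```

```text
time_s: 5.25
position: [0.4738, -0.3109, 0.2204]
tcp_rot: [0.8, 0.6, 0.0, 0.001]
ft_force: [0.3, -0.8, -0.7]
width: 0.0165
gripper_force: 97.5
time_s: 5.45
position: [0.4736, -0.3109, 0.2177]
tcp_rot: [0.8, 0.6, 0.0, 0.001]
ft_force: [-0.4, 0.2, -1.3]
width: 0.0171
gripper_force: 97.6
[ 0.47364641 -0.31085537  0.21765552] [7.37481077e+01 2.55736817e-02 1.79935076e+02] 0.017130162505454138
top pick_tip 0.82 [ 0.4707 -0.3104  0.1317]
top pick_grip 0.58 [ 0.4716 -0.3104  0.2351]
top pick 0.75 [ 0.4724 -0.3079  0.1892]
top pick 0.35 [ 0.6731 -0.1502 -0.0012]
scene pick_tip 0.66 [ 0.4735 -0.314   0.131 ]
scene pick_tip 0.3 [ 0.58   -0.0154  0.0598]
scene pick_grip 0.68 [ 0.4706 -0.3065  0.2311]
scene pick_grip 0.46 [ 0.4504  0.2808 -0.0013]
scene pick 0.59 [ 0.4722 -0.3111  0.1908]
scene pick 0.51 [ 0.5811 -0.0399  0.1009]
```

View pics/s2.png

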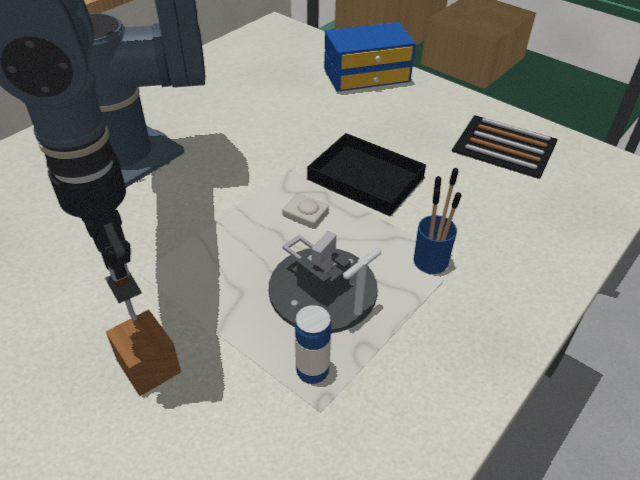

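The pick is held upright, hanging above its block at about (130,310). Now over the clip's eye.

```bash
python3 -m pendant '[[0.044,0.2,0,0,0,0.0044],[0.044,0.28,0,0,0,0.0044],[0.044,0.3,0,0,0,0.0044],[0.044,0.3,0,0,0,0.0044],[0.044,0.3,0,0,0,0.0044]]'
python3 -m pendant '[[0.044,0.3,0,0,0,0.0044],[0.042,0.2,0,0,0,0.0046],[0,0.12,0,0,0,0],[0,0,0,0,0,0],[0,0,0,0,0,0]]'
python3 - <<'E'
from h import *
s=get_state(); print(s['position'], R.from_quat(s['tcp_rot']).as_euler('ZYX',degrees=True), s['width'])
find('wrist',['pick_tip','clip_eye','clip','pin_head'],save='w3.png')
find('scene',['pick_tip','clip_eye','pick','clip'])
find('top',['pick_tip','clip_eye'])
E
```

```text
time_s: 6.35
position: [0.5063, -0.102, 0.217]
tcp_rot: [0.756, 0.654, 0.0, -0.0]
ft_force: [0.5, -0.1, -0.6]
width: 0.0168
gripper_force: 97.6
time_s: 6.85
position: [0.5191, -0.0106, 0.217]
tcp_rot: [0.737, 0.675, -0.0, 0.0]
ft_force: [0.4, -0.9, -1.1]
width: 0.017
gripper_force: 97.6
[ 0.5191483  -0.01060041  0.21703493] [ 8.49645392e+01  3.65310113e-02 -1.79985214e+02] 0.016957375468145238
wrist pick_tip 0.89 [ 0.5214 -0.008   0.1311]
wrist clip_eye 0.47 [0.4298 0.1112 0.0013]
wrist clip_eye 0.32 [ 0.5841 -0.0146  0.0636]
wrist clip 0.66 [ 0.5823 -0.0144  0.0582]
wrist pin_head 0.89 [ 0.581  -0.0151  0.1023]
scene pick_tip 0.67 [ 0.518  -0.0168  0.1334]
scene pick_tip 0.37 [ 0.6724 -0.154  -0.0034]
scene clip_eye 0.77 [ 0.5288 -0.0128  0.0671]
scene pick 0.96 [ 0.5201 -0.0107  0.1935]
scene clip 0.8 [ 0.5839 -0.0154  0.0609]
top pick_tip 0.27 [ 4.716e-01 -3.138e-01  3.000e-04]
```

View pics/w3.png

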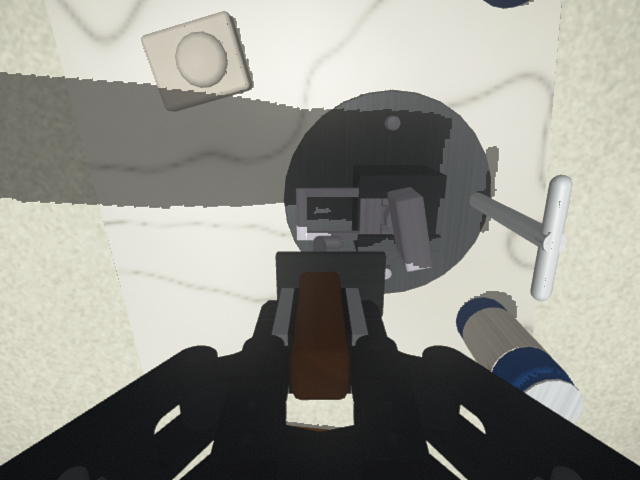

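The wrist view shows the clip eye at (330,210) with its outer bar at (302,210), the hook toe at (330,243) and the pin head at (408,225). I'll refine the clip's position from this cloud.

Run:
```python
from h import *
pic,W,st=cloud('wrist'); yaw=-np.radians(5.1); u=np.array([np.cos(yaw),np.sin(yaw)]); v=np.array([-u[1],u[0]])
o=np.array([.5793,-.016]); L=np.stack([(W[...,:2]-o)@u,(W[...,:2]-o)@v],-1)*1000
z=W[...,2]*1000
q=(abs(z-66)<5)&(L[...,0]<-25)&(L[...,0]>-95)&(abs(L[...,1])<35)
print('clip beyond block x',np.percentile(L[q][:,0],[1,99]),'y',np.percentile(L[q][:,1],[1,99]),q.sum(), np.median(z[q]), rect(W[q]))
for a in range(-90,-24,4):
    s=q&(L[...,0]>=a)&(L[...,0]<a+4)
    if s.sum(): print(a,s.sum(),np.percentile(L[s][:,1],[1,99]).round(1))
h=(abs(z-120)<3)&(np.hypot(L[...,0],L[...,1])<40); print('head',rect(W[h]),np.median(z[h]))
t=(z>115)&(z<145)&(L[...,0]<-30)&(np.hypot(L[...,0]+60,L[...,1])<35); print('toe',t.sum(),rect(W[t]),np.percentile(z[t],[5,50,95]))
```

```text
clip beyond block x [-78.31894844 -25.44187803] y [-19.54819597  32.56519084] 1610 66.09994902691216 (array([527.9,  -9.5]), array([62.7, 53.5]), 84.9)
-82 35 [-19.2  21.2]
-78 258 [-19.1  21.4]
-74 264 [-19.1  21.3]
-70 92 [-19.1  21.5]
-66 81 [-18.6  21.6]
-62 74 [-16.   21.6]
-58 69 [-16.   21.5]
-54 70 [-15.9  21.4]
-50 70 [-15.9  21.6]
-46 79 [-16.9  21.5]
-42 92 [-19.3  21.5]
-38 90 [-19.4  21.5]
-34 117 [-28.7  32.8]
-30 170 [-14.2  33.1]
-26 49 [-14.1  33. ]
head (array([580.8, -14.7]), array([18.3, 49.9]), 7.2) 120.019139327919
toe 309 (array([524.8, -10.3]), array([ 8. , 18.6]), 83.4) [132.58346952 135.2336899  142.35645214]
```

```bash
python3 -m pendant '[[0.007,0.004,-0.1,0,0,0],[0,0,-0.13,0,0,0],[0,0,-0.13,0,0,0],[0,0,-0.13,0,0,0],[0,0,-0.1,0,0,0]]'
python3 -m pendant '[[0,0,0,0,0,0],[0,0,0,0,0,0]]'
```

```text
time_s: 8.05
position: [0.5192, -0.0098, 0.126]
tcp_rot: [0.738, 0.675, -0.001, -0.001]
ft_force: [-0.4, 0.4, -0.9]
width: 0.0172
gripper_force: 97.6
time_s: 8.25
position: [0.52, -0.01, 0.1283]
tcp_rot: [0.738, 0.675, -0.0, -0.0]
ft_force: [-0.4, -1.0, -0.8]
width: 0.0169
gripper_force: 97.6
```

```bash
python3 -m pendant '[[-0.03,0.0027,0,0,0,0],[-0.03,0.0027,0,0,0,0],[-0.03,0.0027,0,0,0,0],[-0.03,0.0027,0,0,0,0],[-0.03,0.0027,0,0,0,0]]'
python3 -m pendant '[[-0.03,0.0027,0,0,0,0],[-0.03,0.0027,0,0,0,0],[-0.03,0.0027,0,0,0,0],[-0.03,0.0027,0,0,0,0],[0,0,0,0,0,0]]'
python3 - <<'E'
from h import *
print(get_state()['position'],get_state()['ft_force'])
find('wrist',['pick_tip','clip','clip_eye','pin_head'],save='w4.png')
find('scene',['clip','clip_eye'])
E
```

```text
time_s: 8.75
position: [0.5016, -0.0086, 0.1313]
tcp_rot: [0.738, 0.675, 0.003, 0.004]
ft_force: [2.5, -0.4, -2.1]
width: 0.0171
gripper_force: 98.0
time_s: 9.25
position: [0.4788, -0.0063, 0.1285]
tcp_rot: [0.738, 0.675, -0.0, -0.0]
ft_force: [0.3, 1.0, -0.5]
width: 0.0168
gripper_force: 98.0
[ 0.47880642 -0.00627376  0.12847395] [ 0.25896836  0.99126913 -0.48023119]
wrist pick_tip 0.8 [ 0.4792 -0.003   0.0395]
wrist clip 0.96 [ 0.5489 -0.0098  0.0587]
wrist clip_eye 0.39 [ 0.5787 -0.017   0.1047]
wrist pin_head 0.69 [ 0.579  -0.0151  0.102 ]
wrist pin_head 0.49 [ 0.5754 -0.0113  0.0624]
scene clip 0.56 [ 0.5449 -0.0145  0.0585]
scene clip 0.34 [ 0.5788 -0.0147  0.0597]
scene clip_eye 0.78 [ 0.4947 -0.0068  0.0512]
```

View pics/w4.png

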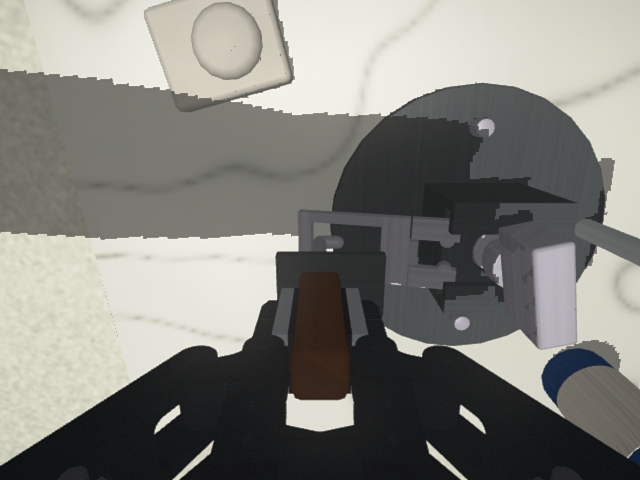

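The clip is drawn out about 33 mm: the prong tips at (450,262) are clear of the pin at (488,250), and it is still in its slot. I'll back off a little, lift the pick out and return it.

```bash
python3 -m pendant '[[0.04,-0.0036,0,0,0,0],[0,0,0,0,0,0],[0,0,0.1,0,0,0],[0,0,0.15,0,0,0],[0,0,0.15,0,0,0]]'
python3 -m pendant '[[0,0,0.2,0,0,0],[0,-0.1,0,0,0,0],[-0.01,-0.25,0,0,0,-0.004],[-0.01,-0.3,0,0,0,-0.004],[-0.01,-0.3,0,0,0,-0.004]]'
python3 -m pendant '[[-0.01,-0.3,0,0,0,-0.004],[-0.01,-0.3,0,0,0,-0.004],[-0.01,-0.25,0,0,0,-0.0036],[-0.009,-0.2,0,0,0,0],[0,-0.024,0,0,0,0]]'
python3 -m pendant '[[0,0,0,0,0,0],[0,0,0,0,0,0]]'
python3 - <<'E'
from h import *
pic,W,st=cloud('wrist',save='w5.png'); z=W[...,2]*1000
print(st['position'], R.from_quat(st['tcp_rot']).as_euler('ZYX',degrees=True))
x=W[...,:2]
b=near(W,(.475,-.311),.065)&(abs(z-75)<3); print('block',rect(W[b]),b.sum())
t=(z>118)&(z<145)&near(W,st['position'],.03); print('toe',t.sum(),rect(W[t]),np.percentile(z[t],[5,50,95]))
E
python3 - <<'E'
from h import *
find('scene',['clip','pick','pick_tip'])
E
```

```text
time_s: 10.15
position: [0.4855, -0.0069, 0.1889]
tcp_rot: [0.738, 0.675, -0.0, -0.001]
ft_force: [-0.5, 0.2, -1.9]
width: 0.0168
gripper_force: 98.1
time_s: 10.65
position: [0.4815, -0.1507, 0.219]
tcp_rot: [0.763, 0.647, 0.0, 0.0]
ft_force: [1.1, 0.3, -1.6]
width: 0.0169
gripper_force: 98.2
time_s: 11.15
position: [0.4748, -0.3143, 0.2178]
tcp_rot: [0.787, 0.617, -0.001, 0.0]
ft_force: [0.1, 0.0, -1.7]
width: 0.0172
gripper_force: 98.2
time_s: 11.35
position: [0.4755, -0.3097, 0.2186]
tcp_rot: [0.786, 0.619, 0.0, -0.0]
ft_force: [-0.2, 0.6, -1.8]
width: 0.0169
gripper_force: 98.1
[ 0.47553877 -0.30965497  0.2186477 ] [ 7.64513705e+01 -5.33560780e-02 -1.79972277e+02]
block (array([ 475.5, -310.4]), array([69.7, 80.3]), 77.8) 6694
toe 295 (array([ 481. , -309.9]), array([ 7.8, 18.5]), 76.3) [133.86620172 136.60861563 142.84163009]
scene clip 0.71 [ 0.5484 -0.0106  0.0584]
scene pick 0.73 [ 0.4781 -0.3115  0.1937]
scene pick 0.42 [ 0.5503 -0.0125  0.0605]
scene pick_tip 0.92 [ 0.4746 -0.3096  0.134 ]
scene pick_tip 0.46 [ 0.6871  0.164  -0.0039]
```

View pics/w5.png

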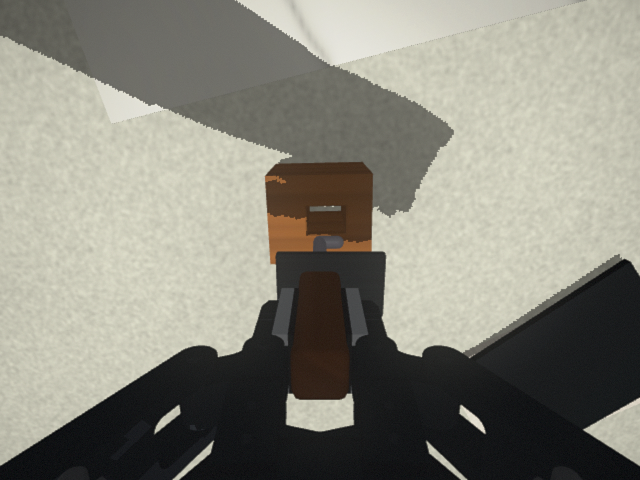

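The toe at (328,243) lines up with the slot at (326,218), about 2 mm off in y. I'll correct that and lower it.

```bash
python3 -m pendant '[[0,-0.012,0,0,0,0],[0,0,-0.13,0,0,0],[0,0,-0.18,0,0,0],[0,0,-0.18,0,0,0],[0,0,-0.16,0,0,0]]'
python3 -m pendant '[[0,0,-0.08,0,0,0],[0,0,-0.045,0,0,0],[0,0,0,0,0,0],[0,0,0,0,0,0]]'
```

```text
time_s: 12.1
position: [0.4753, -0.312, 0.12]
tcp_rot: [0.786, 0.619, -0.0, -0.0]
ft_force: [1.0, 0.1, -2.0]
width: 0.0169
gripper_force: 98.1
time_s: 12.5
position: [0.4762, -0.3129, 0.1039]
tcp_rot: [0.786, 0.619, 0.0, 0.001]
ft_force: [0.1, 0.2, -0.8]
width: 0.0168
gripper_force: 98.1
```

```bash
python3 -m pendant '[[0,0,-0.015,0,0,0],[0,0,0,0,0,0]]'
python3 -m pendant '[[0,0,0,0,0,0],[0,0,0,0,0,0],[0,0,0,0,0,0],[0,0,0,0,0,0]]' 60
python3 -m pendant '[[0,0,0.15,0,0,0],[0,0,0.25,0,0,0],[0,0,0.25,0,0,0],[0,0,0.25,0,0,0],[0,0,0.1,0,0,0]]'
python3 -m pendant '[[0,0,0,0,0,0]]'
python3 - <<'E'
from h import *
find('scene',['pick','pick_grip'])
pic,W,st=cloud('wrist'); z=W[...,2]*1000; print(st['position'])
m=near(W,(.475,-.311),.03)
q=m&(z>140)&(z<152); print('htop',rect(W[q]),np.median(z[q]),q.sum())
f=pic.astype(int); fl=m&(abs(z-80)<4)&((f[...,0]-f[...,2])<12); print('flange',rect(W[fl]),np.median(z[fl]))
E
```

```text
time_s: 12.7
position: [0.4759, -0.3128, 0.1011]
tcp_rot: [0.786, 0.619, 0.0, 0.001]
ft_force: [-0.0, 0.7, -1.0]
width: 0.0172
gripper_force: 98.1
time_s: 13.1
position: [0.4756, -0.3125, 0.1005]
tcp_rot: [0.786, 0.618, 0.0, 0.0]
ft_force: [0.3, 0.4, -0.2]
width: 0.0603
gripper_force: 0.0
time_s: 13.6
position: [0.4767, -0.3134, 0.2553]
tcp_rot: [0.786, 0.619, 0.001, 0.004]
ft_force: [0.2, -0.8, 0.6]
width: 0.06
gripper_force: 0.0
time_s: 13.7
position: [0.4769, -0.3135, 0.2542]
tcp_rot: [0.786, 0.619, 0.001, 0.004]
ft_force: [-0.4, -0.6, -0.4]
width: 0.0599
gripper_force: 0.0
scene pick 0.7 [ 0.4772 -0.3158  0.0764]
scene pick 0.55 [ 0.4919 -0.009   0.0502]
scene pick_grip 0.65 [ 0.4723 -0.3085  0.1156]
[ 0.47505849 -0.31203211  0.24862347]
htop (array([ 476.1, -311.7]), array([17.5, 17.6]), 76.4) 144.81170391294182 688
flange (array([ 480.2, -312.8]), array([31.4, 47.9]), 76.3) 80.20746102946441
```

The pick is seated upright: flange top at 80 mm and handle at (0.476, -0.312). Now to the pin.

```bash
python3 -m pendant '[[0.08,0.2,0,0,0,0.0082],[0.1,0.28,0,0,0,0.0082],[0.1,0.28,0,0,0,0.0082],[0.1,0.28,0,0,0,0.0082],[0.1,0.28,0,0,0,0.0082]]' 50
python3 -m pendant '[[0.1,0.28,0,0,0,0.0082],[0.08,0.25,-0.1,0,0,0.0083],[0.037,0.132,-0.1,0,0,0],[0,0,0,0,0,0],[0,0,0,0,0,0]]'
python3 - <<'E'
from h import *
pic,W,st=cloud('wrist',save='w6.png'); z=W[...,2]*1000
print(st['position'], R.from_quat(st['tcp_rot']).as_euler('ZYX',degrees=True),st['joints'].round(2))
h=near(W,(.58,-.015),.04)&(abs(z-119)<4); print('head',rect(W[h]),np.median(z[h]),h.sum())
h=near(W,(.58,-.015),.05)&(abs(z-73)<2.5); print('rails',rect(W[h]),h.sum())
pic,W,st=cloud('top'); z=W[...,2]*1000
h=near(W,(.58,-.015),.04)&(abs(z-119)<4); print('head',rect(W[h]),h.sum())
E
```

```text
time_s: 14.4
position: [0.5469, -0.1125, 0.2479]
tcp_rot: [0.699, 0.715, -0.001, -0.002]
ft_force: [0.5, 0.1, 0.2]
width: 0.0498
gripper_force: 0.0
time_s: 14.9
position: [0.5788, -0.0148, 0.218]
tcp_rot: [0.661, 0.75, -0.001, -0.002]
ft_force: [0.1, -0.3, -0.2]
width: 0.0496
gripper_force: 0.0
[ 0.57877857 -0.01480094  0.21800839] [ 9.71721028e+01 -2.58178357e-02 -1.79748502e+02] [-0.14  0.19  0.23  1.61 -0.    1.3 ]
head (array([580.8, -14.7]), array([18. , 49.9]), 7.1) 120.07641410863755 1986
rails (array([580.8, -15.1]), array([64.7, 64.1]), 85.0) 2844
head (array([0., 0.]), array([0., 0.]), 0.0) 0
```

View pics/w6.png

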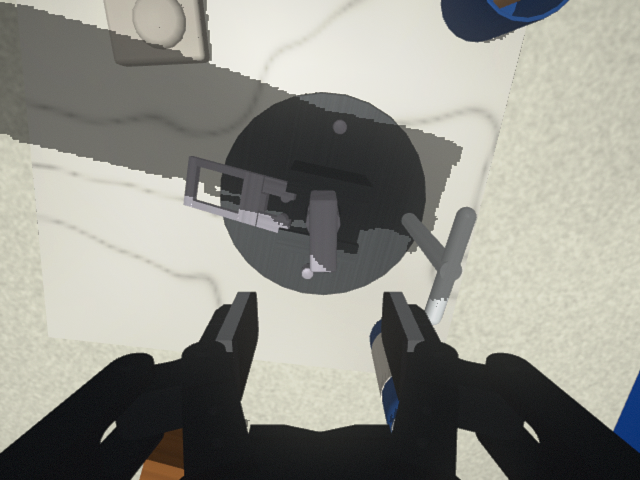

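The fingers straddle the pin head at (322,230). The crossbar at (450,265) is well off to the side and the clip is to the left. Lowering on.

```bash
python3 -m pendant '[[0.012,0,-0.1,0,0,0],[0,0,-0.22,0,0,0],[0,0,-0.22,0,0,0],[0,0,-0.2,0,0,0],[0,0,-0.12,0,0,0]]'
python3 -m pendant '[[0,0,0,0,0,0],[0,0,0,0,0,0]]'
python3 -m pendant '[[0,0,0,0,0,0],[0,0,0,0,0,0],[0,0,0,0,0,0],[0,0,0,0,0,0]]' 0 115
```

```text
time_s: 15.5
position: [0.5798, -0.016, 0.0874]
tcp_rot: [0.663, 0.749, -0.001, -0.002]
ft_force: [-0.4, -0.5, 0.0]
width: 0.0498
gripper_force: 0.0
time_s: 15.7
position: [0.5815, -0.0159, 0.091]
tcp_rot: [0.662, 0.749, -0.0, -0.0]
ft_force: [0.7, 0.6, 0.2]
width: 0.0501
gripper_force: 0.0
time_s: 16.1
position: [0.5821, -0.0156, 0.0936]
tcp_rot: [0.662, 0.75, -0.0, 0.001]
ft_force: [-3.2, -0.8, 5.7]
width: 0.016
gripper_force: 112.5
```

```bash
python3 -m pendant '[[0,0,0.003,0,0,0.0195],[0,0,0.003,0,0,0.0195],[0,0,0.003,0,0,0.0195],[0,0,0.003,0,0,0.0195],[0,0,0.003,0,0,0.0195]]'
python3 -m pendant '[[0,0,0.003,0,0,-0.0195],[0,0,0.003,0,0,-0.0195],[0,0,0.003,0,0,-0.0195],[0,0,0.003,0,0,-0.0195],[0,0,0.003,0,0,-0.0195]]'
python3 - <<'E'
from h import *
s=get_state(); print(s['position'], R.from_quat(s['tcp_rot']).as_euler('ZYX',degrees=True),s['ft_force'],s['ft_torque'])
E
```

```text
time_s: 16.6
position: [0.5814, -0.0154, 0.0937]
tcp_rot: [0.403, 0.915, -0.0, -0.0]
ft_force: [-1.9, -1.7, -1.0]
width: 0.0158
gripper_force: 112.3
time_s: 17.1
position: [0.5809, -0.0154, 0.0939]
tcp_rot: [0.663, 0.748, -0.001, -0.001]
ft_force: [-0.2, -2.1, -7.3]
width: 0.0159
gripper_force: 112.7
[ 0.58092766 -0.01541033  0.09385656] [ 9.68741373e+01  3.52300733e-02 -1.79841616e+02] [-0.19122961 -2.12781022 -7.26880251] [-0.65923676  0.19208947  0.16070568]
```

```bash
python3 -m pendant '[[0,0,0.004,0,0,-0.0195],[0,0,0.004,0,0,-0.0195],[0,0,0.004,0,0,-0.0195],[0,0,0.004,0,0,-0.0195],[0,0,0.004,0,0,-0.0195]]'
python3 -m pendant '[[0,0,0.003,0,0,0.0195],[0,0,0.0035,0,0,0.0195],[0,0,0.0035,0,0,0.0195],[0,0,0.0035,0,0,0.0195],[0,0,0.0035,0,0,0.0195]]'
python3 -m pendant '[[0,0,0.0035,0,0,0.0195],[0,0,0.0035,0,0,0.0195],[0,0,0.0035,0,0,0.0195],[0,0,0.0035,0,0,0.0195],[0,0,0.0035,0,0,0.0195]]'
python3 - <<'E'
from h import *
s=get_state(); print(s['position'], R.from_quat(s['tcp_rot']).as_euler('ZYX',degrees=True),s['ft_force'],s['ft_torque'])
find('scene',['pin_mid','pin_head','stand_post'])
E
```

```text
time_s: 17.6
position: [0.5804, -0.0162, 0.0946]
tcp_rot: [0.858, 0.513, -0.003, -0.0]
ft_force: [1.7, -3.6, -15.3]
width: 0.0163
gripper_force: 112.4
time_s: 18.1
position: [0.5806, -0.015, 0.0963]
tcp_rot: [0.66, 0.751, -0.001, -0.002]
ft_force: [4.9, -1.6, -18.6]
width: 0.016
gripper_force: 112.4
time_s: 18.6
position: [0.5806, -0.0146, 0.0984]
tcp_rot: [0.403, 0.915, -0.0, -0.003]
ft_force: [4.0, -0.3, -18.9]
width: 0.0163
gripper_force: 112.5
[ 0.58056984 -0.01464416  0.09838918] [ 132.439017     -0.2657828  -179.84717512] [  4.01001112  -0.34891799 -18.8910864 ] [ 0.0070153  -1.26707    -0.34251387]
scene pin_mid 0.87 [ 0.5791 -0.0159  0.0647]
scene pin_head 0.68 [ 0.5829 -0.0153  0.1046]
scene pin_head 0.45 [ 0.6581 -0.0238  0.1332]
scene stand_post 0.78 [ 0.6617 -0.0265  0.1342]
```

```bash
python3 -m pendant '[[0,0,0.003,0,0,-0.0195],[0,0,0.0037,0,0,-0.0195],[0,0,0.0037,0,0,-0.0195],[0,0,0.0037,0,0,-0.0195],[0,0,0.0037,0,0,-0.0195]]'
python3 -m pendant '[[0,0,0.0037,0,0,-0.0195],[0,0,0.0037,0,0,-0.0195],[0,0,0.0037,0,0,-0.0195],[0,0,0.0037,0,0,-0.0195],[0,0,0.0037,0,0,-0.0195]]'
python3 -m pendant '[[0,0,0.003,0,0,0.0195],[0,0,0.0037,0,0,0.0195],[0,0,0.0037,0,0,0.0195],[0,0,0.0037,0,0,0.0195],[0,0,0.0037,0,0,0.0195]]'
python3 -m pendant '[[0,0,0.0037,0,0,0.0195],[0,0,0.0037,0,0,0.0195],[0,0,0.0037,0,0,0.0195],[0,0,0.0037,0,0,0.0195],[0,0,0.0037,0,0,0.0195]]'
```

```text
time_s: 19.3
position: [0.5805, -0.0158, 0.102]
tcp_rot: [0.665, 0.747, -0.002, -0.001]
ft_force: [4.9, -3.1, -22.6]
width: 0.0158
gripper_force: 112.8
time_s: 19.8
position: [0.5803, -0.016, 0.1049]
tcp_rot: [0.859, 0.512, -0.003, -0.001]
ft_force: [4.7, -2.5, -20.9]
width: 0.016
gripper_force: 113.0
time_s: 20.3
position: [0.5806, -0.0153, 0.1075]
tcp_rot: [0.662, 0.75, -0.002, -0.002]
ft_force: [4.9, -0.4, -22.7]
width: 0.016
gripper_force: 113.0
time_s: 20.8
position: [0.5805, -0.0149, 0.1103]
tcp_rot: [0.405, 0.914, -0.001, -0.002]
ft_force: [4.4, -0.1, -21.4]
width: 0.0159
gripper_force: 113.0
```

```bash
python3 -m pendant '[[0,0,0.003,0,0,-0.0195],[0,0,0.0037,0,0,-0.0195],[0,0,0.0037,0,0,-0.0195],[0,0,0.0037,0,0,-0.0195],[0,0,0.0037,0,0,-0.0195]]'
python3 -m pendant '[[0,0,0.0037,0,0,-0.0195],[0,0,0.0037,0,0,-0.0195],[0,0,0.0037,0,0,-0.0195],[0,0,0.0037,0,0,-0.0195],[0,0,0.0037,0,0,-0.0195]]'
python3 -m pendant '[[0,0,0.004,0,0,0.0195],[0,0,0.004,0,0,0.0195],[0,0,0.004,0,0,0.0195],[0,0,0.004,0,0,0.0195],[0,0,0.004,0,0,0.0195]]'
python3 - <<'E'
from h import *
s=get_state(); print(s['position'], R.from_quat(s['tcp_rot']).as_euler('ZYX',degrees=True),s['ft_force'],s['ft_torque'])
find('scene',['pin_mid','stand_post','pin_head'],save='s7.png')
E
```

```text
time_s: 21.3
position: [0.5806, -0.0154, 0.113]
tcp_rot: [0.665, 0.747, -0.002, -0.002]
ft_force: [4.5, -2.0, -21.6]
width: 0.0159
gripper_force: 113.1
time_s: 21.8
position: [0.5814, -0.0153, 0.1211]
tcp_rot: [0.859, 0.512, -0.0, 0.0]
ft_force: [-0.5, 0.2, -4.1]
width: 0.0161
gripper_force: 115.5
time_s: 22.3
position: [0.5817, -0.015, 0.1245]
tcp_rot: [0.661, 0.75, 0.0, 0.0]
ft_force: [0.4, 0.2, -5.0]
width: 0.0163
gripper_force: 115.5
[ 0.5817447  -0.01500809  0.1244595 ] [9.72404122e+01 1.36160036e-02 1.79971311e+02] [ 0.37633902  0.16715557 -4.98135031] [-0.02331937  0.02627669 -0.00036651]
scene pin_mid 0.94 [ 0.5817 -0.0162  0.0927]
scene pin_mid 0.61 [ 0.4789 -0.3161  0.0738]
scene stand_post 0.8 [ 0.6617 -0.022   0.1353]
```

View pics/s7.png

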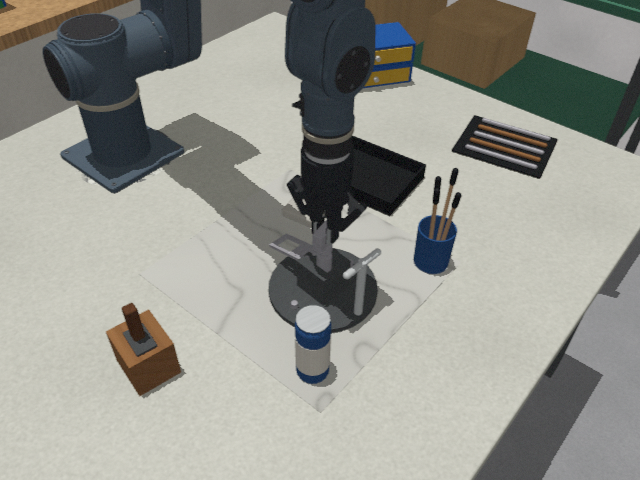

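The pin is free: its foot is up about 31 mm, the wrist carries only its weight (5 N), and the stand is down. The post and disc at (323,287) are unmoved. Now to the tray.

```bash
python3 -m pendant '[[0,0,0.06,0,0,0],[0,0,0.1,0,0,0],[0,0,0.12,0,0,0],[0,0,0.12,0,0,0],[0,0,0.1,0,0,0]]'
python3 -m pendant '[[-0.03,0.07,0,0,0,0],[-0.09,0.2,0,0,0,0],[-0.13,0.28,0,0,0,0],[-0.13,0.29,0,0,0,0],[-0.13,0.29,0,0,0,0]]'
python3 -m pendant '[[-0.13,0.29,0,0,0,0],[-0.13,0.28,0,0,0,0],[-0.08,0.18,0,0,0,0],[-0.028,0.09,0,0,0,0],[0,0,0,0,0,0]]'
python3 -m pendant '[[0,0,0,0,0,0],[0,0,-0.1,0,0,0],[0,0,-0.2,0,0,0],[0,0,-0.2,0,0,0],[0,0,-0.13,0,0,0]]'
python3 - <<'E'
from h import *
print(get_state()['position'],get_state()['ft_force'])
find('scene',['tray','pin_mid'])
pic,W,st=cloud('top'); z=W[...,2]; t=near(W,(.455,.281),.16)&(z>.025)&(z<.045)&(W[...,1]>.17); print('tray',rect(W[t]))
E
```

```text
time_s: 23.0
position: [0.5823, -0.0151, 0.2013]
tcp_rot: [0.662, 0.749, 0.001, 0.001]
ft_force: [-0.2, -0.9, -4.3]
width: 0.0161
gripper_force: 115.5
time_s: 23.5
position: [0.5036, 0.1563, 0.1982]
tcp_rot: [0.662, 0.749, 0.0, -0.0]
ft_force: [1.4, 0.6, -4.5]
width: 0.0159
gripper_force: 115.5
time_s: 24.0
position: [0.4487, 0.2824, 0.1982]
tcp_rot: [0.661, 0.751, -0.0, -0.0]
ft_force: [-0.4, -0.7, -4.1]
width: 0.0161
gripper_force: 115.5
time_s: 24.5
position: [0.4496, 0.2782, 0.1011]
tcp_rot: [0.663, 0.749, -0.002, -0.0]
ft_force: [-0.1, 0.4, -4.6]
width: 0.0161
gripper_force: 115.3
[0.44958707 0.27818773 0.10110405] [-0.06409886  0.4389403  -4.57505609]
scene tray 0.64 [4.503e-01 2.784e-01 1.000e-04]
scene tray 0.5 [ 0.6867  0.166  -0.0041]
scene pin_mid 0.76 [0.453  0.2797 0.0698]
tray (array([450. , 280.1]), array([200. , 150.9]), 5.9)
```

```bash
python3 -m pendant '[[0,0,-0.02,0,0,0],[0,0,-0.02,0,0,0],[0,0,-0.02,0,0,0],[0,0,-0.02,0,0,0],[0,0,0,0,0,0]]'
python3 -m pendant '[[0,0,-0.01,0,0,0],[0,0,-0.01,0,0,0],[0,0,0,0,0,0],[0,0,0,0,0,0]]'
```

```text
time_s: 25.2
position: [0.4497, 0.2803, 0.0912]
tcp_rot: [0.662, 0.75, -0.0, -0.0]
ft_force: [-0.5, -0.2, -5.6]
width: 0.0159
gripper_force: 115.4
time_s: 25.6
position: [0.45, 0.2804, 0.0886]
tcp_rot: [0.662, 0.75, -0.0, -0.0]
ft_force: [0.3, -0.3, -5.2]
width: 0.0155
gripper_force: 115.4
```

```bash
python3 -m pendant '[[0,0,-0.008,0,0,0],[0,0,0,0,0,0],[0,0,0,0,0,0]]'
python3 -m pendant '[[0,0,-0.006,0,0,0],[0,0,0,0,0,0],[0,0,0,0,0,0]]'
```

```text
time_s: 25.9
position: [0.4501, 0.2804, 0.0875]
tcp_rot: [0.662, 0.75, -0.0, -0.0]
ft_force: [0.0, -0.7, -5.0]
width: 0.0157
gripper_force: 115.4
time_s: 26.2
position: [0.4502, 0.2805, 0.0867]
tcp_rot: [0.662, 0.75, 0.0, 0.0]
ft_force: [-0.2, -0.8, -4.5]
width: 0.016
gripper_force: 115.7
```

```bash
python3 -m pendant '[[0,0,-0.006,0,0,0],[0,0,0,0,0,0],[0,0,0,0,0,0]]'
python3 -m pendant '[[0,0,-0.006,0,0,0],[0,0,0,0,0,0],[0,0,0,0,0,0]]'
```

```text
time_s: 26.5
position: [0.4503, 0.2806, 0.0867]
tcp_rot: [0.662, 0.75, 0.0, 0.0]
ft_force: [-1.9, -1.3, 1.8]
width: 0.0163
gripper_force: 116.4
time_s: 26.8
position: [0.4504, 0.2806, 0.0866]
tcp_rot: [0.662, 0.75, 0.001, 0.0]
ft_force: [-2.2, -0.8, 6.3]
width: 0.0162
gripper_force: 117.3
```

```bash
python3 -m pendant '[[0,0,0.006,0,0,0],[0,0,0,0,0,0]]'
python3 -m pendant '[[0,0,0,0,0,0],[0,0,0,0,0,0],[0,0,0,0,0,0],[0,0,0,0,0,0],[0,0,0,0,0,0]]' 60
python3 -m pendant '[[0,0,0.1,0,0,0],[0,0,0.2,0,0,0],[0,0,0.25,0,0,0],[0,0,0.2,0,0,0],[0,0,0.1,0,0,0]]'
python3 -m pendant '[[-0.2,-0.2,0.1,0,0,0],[-0.2,-0.2,0,0,0,0],[-0.1,-0.2,0,0,0,0],[0,0,0,0,0,0],[0,0,0,0,0,0]]'
python3 - <<'E'
from h import *
find('scene',['pin_mid','pin_head','stand_base','stand_post','clip','pick','spray_can','brush_pot','ear_cast'],save='s8.png')
print(get_state()['time_s'])
E
```

```text
time_s: 27.0
position: [0.4504, 0.2806, 0.0867]
tcp_rot: [0.662, 0.75, 0.0, 0.0]
ft_force: [-2.6, -1.3, 5.7]
width: 0.0159
gripper_force: 116.7
time_s: 27.5
position: [0.4502, 0.2805, 0.0856]
tcp_rot: [0.662, 0.75, -0.0, -0.0]
ft_force: [-0.1, 0.1, 1.0]
width: 0.0597
gripper_force: 0.0
time_s: 28.0
position: [0.4517, 0.2812, 0.2185]
tcp_rot: [0.662, 0.75, 0.003, 0.001]
ft_force: [0.7, -0.2, 0.6]
width: 0.0599
gripper_force: 0.0
time_s: 28.5
position: [0.3756, 0.1904, 0.2295]
tcp_rot: [0.662, 0.749, 0.001, 0.001]
ft_force: [0.1, -0.1, 0.4]
width: 0.0599
gripper_force: 0.0
scene pin_mid 0.86 [0.4512 0.2792 0.0565]
scene pin_head 0.64 [0.449  0.2841 0.0932]
scene stand_base 0.68 [ 0.5806 -0.0189  0.0033]
scene stand_post 0.84 [ 0.6602 -0.0248  0.1372]
scene clip 0.65 [ 0.5456 -0.0145  0.0589]
scene clip 0.59 [ 0.689   0.1639 -0.0032]
scene pick 0.66 [ 0.478  -0.3144  0.0771]
scene spray_can 0.95 [ 6.683e-01 -1.511e-01  3.000e-04]
scene brush_pot 0.89 [ 0.6884  0.1665 -0.0062]
scene ear_cast 0.78 [ 0.4291  0.1133 -0.0015]
29.0
```

View pics/s8.png

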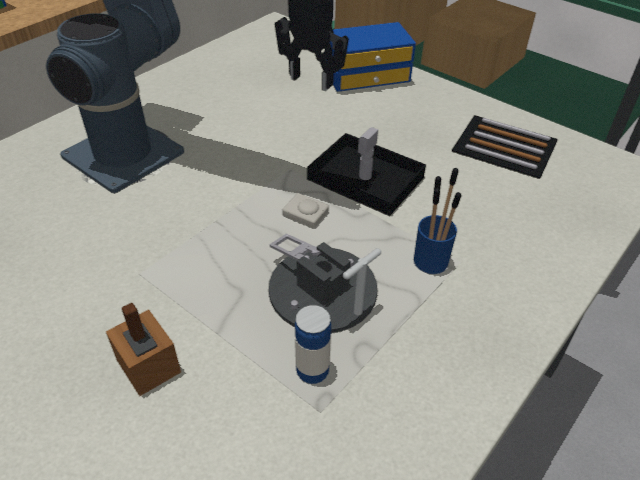

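The pin stands in the tray at (367,155), the pick is in its block at (135,330), the clip is in its slot clear of the bore, and the stand is down. The pot, can and cast are where they were.

```bash
python3 -c "from workcell import *; print(finish_job())"
```

```text
the job is handed in; nothing more can be done
None
```

The job is done and handed in at about 29 s: the clip is pulled about 33 mm clear and still in its slot, the pick is upright in its block, the pin was twisted free and stands in the black tray, the stand is down, and the pot, can and cast were not touched.

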